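Load the marking box and hold its window flap at balance

ROBOT

A 6-joint arm with a two-finger parallel gripper is mounted at the origin on the work surface. World frame = base frame: x ahead of the robot, y to its left, z up, the work surface at z = 0. Lengths are in m, angles in rad, forces in N, time in s.
With the tool pointing down it reaches from about 0.275 to 0.825 m from the base axis. Payload 4.9 kg.
Tool frame: the origin (TCP) lies midway between the tips of the shut fingers; the grasp point (between the pads) lies 19 mm behind it (bot.grip_depth is the distance from the TCP to the grasp point, in m); y points along the fingers, x is the direction in which the jaws open and shut, and the axes are right-handed (so a half turn about y gives the same grasp; the last joint's range is limited). The gripper opens to 85 mm and grips with 20 to 120 N. Pads are 22 mm wide; open, the fingers measure 114 mm over their backs; the gripper's body (76 mm by 85 mm) begins 54 mm behind the grasp point. The pads swing forward as they close: fully open they stand 13 mm farther back than shut.
Start: joints at [-1.357, 0.326, -0.193, 1.052, 0, 1.437], TCP at [0.187, -0.517, 0.231] pointing down, gripper open.
Joint ranges: [-2.65, 2.65], [-0.97, 1.79], [-1.3, 1.35], [-1.93, 2.1], [-1.47, 1.37], [-3.14, 3.14]. Speed limits (rad/s): [2.57, 2.57, 3.14, 3.14, 3.14, 3.14].

INTERFACE

Orientations are given as a unit quaternion [w, x, y, z].
In Python, from cell import bot gives the robot as it stands. Calls block until the motion is done:
- bot.move_pose(position, orientation): joint-space move of the TCP to a pose.
- bot.move_linear(position, speed=0.15, rotation=None, until_force=None): straight line of the TCP; rotation=None keeps the orientation; speed is the mean speed in m/s. With until_force (N) it stops when the force on the tool has changed by that much, and returns True; else False.
- bot.goto_joints(angles): joint-space move.
- bot.set_gripper(opening, grasp_force=None): opening from 0.0 (shut) to 1.0 (fully open); grasp_force is the grip in N (None keeps the last); returns when the fingers have stopped.
- bot.wait(seconds).
- bot.solve_ik(position, orientation): joint angles nearest the present ones, or None.
- bot.camera(name): name is "scene" or "top" or "wrist"; returns the picture (384x512x3 uint8, red, green, blue); there is no depth.
- bot.calibration(name): a dict with "mtx" (3x3 intrinsics, pixels), "k1" (the pictures are not rectified: a ray, as slopes to the right and down, at radius r is drawn at 1 + k1 r^2 times it, then the intrinsics apply), "extrinsics" (4x4, takes a point from world to camera coordinates); the wrist camera has in their place "hand_eye" (4x4, takes a point from camera to tool coordinates, whose origin is the TCP and whose axes are the tool frame's). Camera axes: x right, y down, z forward; pixel columns grow to the right and rows downward; lengths in m; the calibration is good to about 2 mm. A picture is of the moment at which its call begins: read the wrist's pose just before it. calibration takes no time and is no camera call.
A pose or a line that the arm cannot do raises bot.PlanningError and nothing moves.
- bot.close_job(): hands the job in, once; it reports no verdict.
Trained networks look in the newest picture that a camera, given by its name, has taken for a name from the list of things; names that differ only in an ending like _2 or _b are one class to them, and where a whole thing is asked for, a point or a joint stands for the part that bears it (a point fixed in the world has none). Each returns a list of dicts, best first, with "confidence" (0 to 1); they miss things now and then, are a little off and sometimes report something else, mostly with a low value. They report only what shows in the picture. A call takes as long as a camera call. They do not tell look-alikes from the thing itself.
- bot.search_frame(camera, thing): "bbox" ([left, top, width, height] in pixels, round what is visible of it).
Readings, each from a call of its own:
- bot.read_clock(): time.
- bot.read_joint_positions(): joint angles.
- bot.read_joint_vel(): joint speeds.
- bot.read_joint_efforts(): joint torques, N m.
- bot.read_position(): TCP position.
- bot.read_tool_rot(): TCP orientation.
- bot.read_ft_force(): force on the tool from outside, world axes, zero at the start.
- bot.read_moment(): the same for the moment, N m.
- bot.read_gripper_width(): opening from 0.0 (shut) to 1.0 (fully open).
Only numpy, scipy, OpenCV 4.12 (cv2) and the standard library are available. Lean on these libraries where they do the work, as an engineer would, in place of code of your own. Each camera call takes 0.05 s, during which the arm holds its last target.

TASK

Lower the three brass blanks (the knob, the ferrule and the bar) one after another into the open marking box, setting each down inside rather than dropping it, and leave everything else on the bench where it is. Then take the laid-back window flap by its tab, swing it up to its upright balance point without letting it fall shut over the box, and finish while still gripping the tab there, keeping the flap still and upright so that its stay can be fitted.

Things in the scene. Friction and masses are not known exactly. Their poses are not given: they have to be found in the camera images.
- markbox: grey open-topped metal box on a 200 x 200 x 8 mm perforated plate bolted to the bench. Origin: centre of the plate's underside. The box is centred on it, outside 130 (x) x 180 (y) mm, walls 5 mm, inside 120 x 170 mm; inner floor 13 mm, rim 63 mm above the bench. x is level, from the box's middle to its hinge side (away from the robot); z is up
- box_floor (a point): centre of the box's inner floor (13 mm above the bench); axes as the box
- flap_hinge (a point): middle of the flap's hinge line, 68 mm above the bench, 67 mm from the box's middle along the box's x; the line runs along the box's y. Axes as the box. The flap is a flat frame with an amber window, symmetric about its mid-plane, which passes through the hinge line: 180 mm wide, 135 mm from hinge line to frame edge, 10 mm thick, about 0.35 kg
- flap (a joint): angle of the window flap, rad: 0 = level, shut over the box; 1.571 = upright, its balance point; 2.25 = laid back on its stop, leaning away from the box, as it starts. The hinge is nearly free (friction 0.004 N m), without spring: below 1.571 the flap falls shut, above it falls back on its stop
- flap_tab (a point): centre of the flap's black grip tab, in the middle of its free edge, 150 mm from the hinge line. The tab is 40 mm wide along the hinge line, 12 mm thick and sticks out 30 mm past the frame (135 to 165 mm from the hinge line). The point turns with the flap: z is the flap's normal, -x points from hinge to tab
- knob_center (a point): centre (19 mm above its foot) of a solid brass knob standing upright: 38 mm tall, foot 30 mm across, thin neck, round head 34 mm across from 18 to 33 mm above the foot; about 110 g
- ferrule_center (a point): centre (20 mm above its foot) of a brass tube standing on end: 30 mm outside, 20 mm inside diameter, 40 mm tall; about 80 g
- bar_center (a point): centre (9 mm above the bench) of a brass bar lying flat: 60 mm along its x axis, 22 mm along y, 18 mm high; about 160 g
- roll_mid (a point): bystander: white paper label roll, ring 84 mm across, 40 mm high; its centre
- clamp_mid (a point): bystander: small dark steel fixture clamp, 34 x 28 mm, 26 mm high; its centre
- wrench_mid (a point): bystander: open-end wrench 150 mm long, lying flat; underside of its middle
- marker_mid (a point): bystander: white marker with black cap, 130 mm long, 15 mm thick; its middle
- scanner_mid (a point): bystander: hand scanner, grey grip and black head, 165 mm long, 40 mm high; middle of its height, where grip meets head
- carton_mid (a point): bystander: small cardboard carton 110 x 90 x 60 mm; its centre
Not all that is in view belongs to the job. Leave any red look-alike of the part that bears ferrule_center alone.

How it is judged:
By the outcome, as a careful person would: the job done as asked, in the order asked, and still so for the second after the job is handed in, while the arm keeps its last pose, push and grip.
It also fails if it takes over 72 s, if anything falls off the work surface, if the arm or the gripper's body presses on something with over 40 N, if the wrist force passes 120 N, or if a joint passes its speed limit or range.

## Working session

There is one attempt and no reset: what is moved stays moved. The work goes in short steps, each a Python script; the robot and the scene stay as the last script left them, time stands still between calls to the robot, and variables do not carry over. Pictures are saved under pics/ and viewed, and the job is handed in when it is done.

```bash
ls; mkdir -p pics
cat > h.py <<'E'
import numpy as np, cv2
from cell import bot
def save(cam,name):
    im=bot.camera(cam); cv2.imwrite(f'pics/{name}.png',cv2.cvtColor(im,cv2.COLOR_RGB2BGR)); return im
E
python3 - <<'E'
from h import *
print(bot.read_clock(), bot.read_position(), bot.read_tool_rot())
for c in ['scene','top','wrist']:
    print(c,bot.calibration(c)); save(c,c+'0')
    if c!='wrist':
        for t in ['markbox','flap_tab','knob_center','ferrule_center','bar_center','roll_mid','clamp_mid','wrench_mid','marker_mid','scanner_mid','carton_mid']:
            print(t,[(np.round(d['bbox']).tolist(),round(d['confidence'],2)) for d in bot.search_frame(c,t)])
print(bot.read_clock())
E
```

```text
pics
0.0 [ 0.18734227 -0.51649217  0.23050684] [ 0.57937555 -0.57857365  0.40639001 -0.40549188]
scene {'mtx': array([[413.42294354,   0.        , 253.79641572],
       [  0.        , 413.42294354, 194.47661058],
       [  0.        ,   0.        ,   1.        ]]), 'k1': 0.027219530296852104, 'extrinsics': array([[-0.52075368,  0.85370385,  0.00231135,  0.24530404],
       [ 0.71430436,  0.43720043, -0.54646597, -0.36219245],
       [-0.46753063, -0.28292316, -0.83747812,  1.46953052],
       [ 0.        ,  0.        ,  0.        ,  1.        ]])}
markbox []
flap_tab [([238.0, 214.0, 76.0, 30.0], 0.72)]
knob_center [([181.0, 196.0, 11.0, 10.0], 0.72)]
ferrule_center [([217.0, 159.0, 11.0, 16.0], 0.48), ([243.0, 157.0, 8.0, 14.0], 0.44), ([237.0, 216.0, 79.0, 28.0], 0.44)]
bar_center [([164.0, 138.0, 16.0, 18.0], 0.73)]
roll_mid [([120.0, 169.0, 28.0, 29.0], 0.66), ([240.0, 177.0, 88.0, 74.0], 0.57), ([187.0, 108.0, 26.0, 28.0], 0.51)]
clamp_mid []
wrench_mid [([187.0, 106.0, 25.0, 29.0], 0.7)]
marker_mid [([345.0, 163.0, 38.0, 24.0], 0.81)]
scanner_mid [([114.0, 205.0, 41.0, 57.0], 0
[... 1001 characters left out ...]
([375.0, 235.0, 19.0, 54.0], 0.82)]
marker_mid []
scanner_mid [([323.0, 50.0, 43.0, 69.0], 0.68)]
carton_mid [([85.0, 116.0, 49.0, 54.0], 0.58)]
wrist {'mtx': array([[304.80985629,   0.        , 251.98982909],
       [  0.        , 304.80985629, 192.80574843],
       [  0.        ,   0.        ,   1.        ]]), 'k1': 0.006835153930500066, 'hand_eye': array([[ 9.99999375e-01,  2.99495524e-04, -1.07682459e-03,
        -8.64730922e-04],
       [ 1.11729437e-03, -2.93749427e-01,  9.55881805e-01,
        -1.42634300e-01],
       [-3.00342842e-05, -9.55882411e-01, -2.93749578e-01,
         7.52367206e-02],
       [ 0.00000000e+00,  0.00000000e+00,  0.00000000e+00,
         1.00000000e+00]])}
1.25
```

View pics/scene0.png

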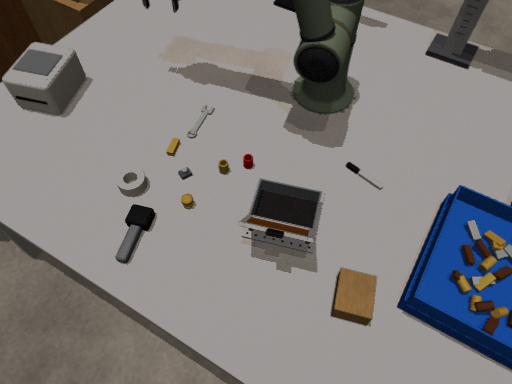

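View pics/top0.png

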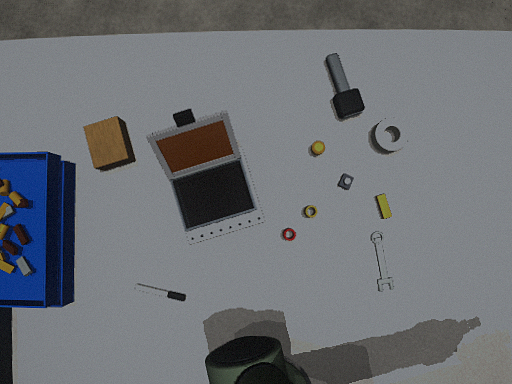

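View pics/wrist0.png

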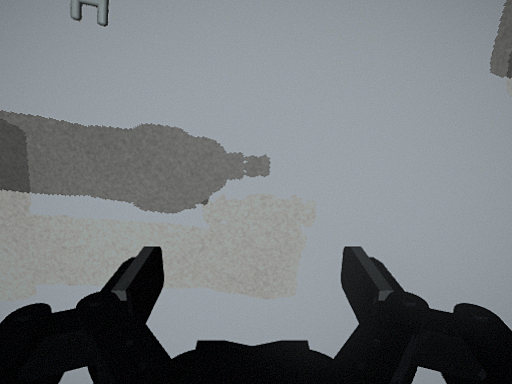

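Run:
```python
import cv2
im=cv2.imread('pics/top0.png')
cv2.imwrite('pics/topA.png',cv2.resize(im[90:260,280:430],None,fx=4,fy=3.5,interpolation=2)) if 0 else cv2.imwrite('pics/topA.png',cv2.resize(im[110:250,280:420],None,fx=4,fy=4,interpolation=2))
cv2.imwrite('pics/topB.png',cv2.resize(im[90:240,140:270],None,fx=4,fy=4,interpolation=2)[:600])
im=cv2.imread('pics/scene0.png')
cv2.imwrite('pics/scA.png',cv2.resize(im[100:250,140:340],None,fx=4,fy=4,interpolation=2))
```

```text
(no output)
```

The top view shows the knob at about (318,148), the ferrule (brass) at (310,211), the red look-alike at (289,234), the bar at (384,206), and the box and flap at left with the tab at (184,117).

View pics/topA.png

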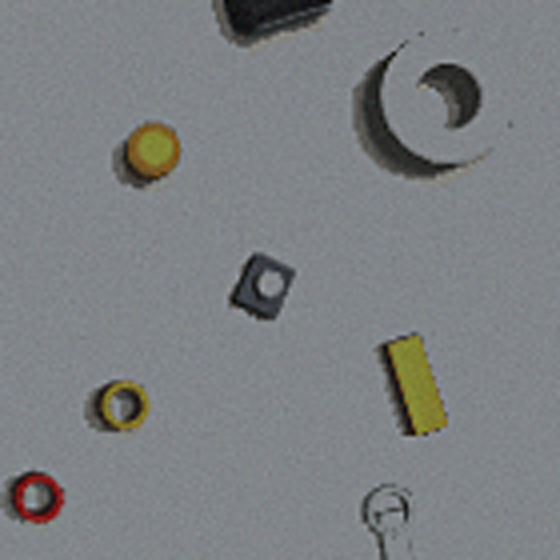

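View pics/topB.png

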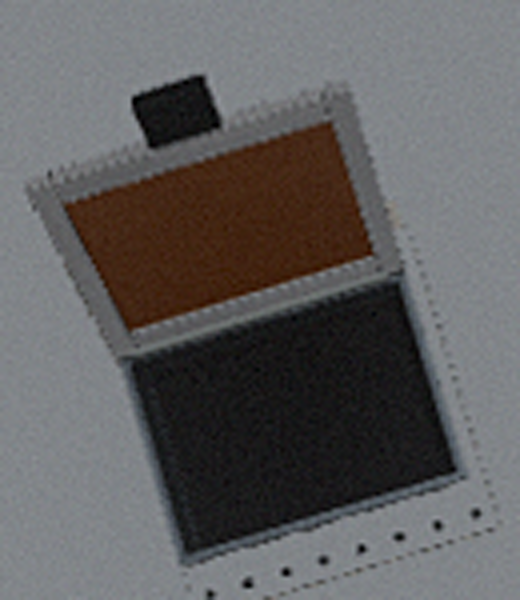

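View pics/scA.png

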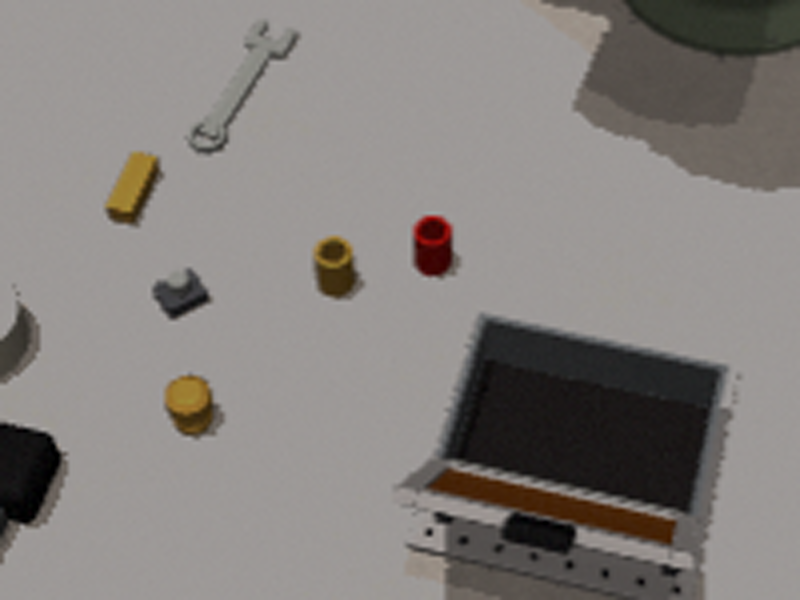

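```bash
cat >> h.py <<'E'
from scipy.optimize import least_squares
from scipy.spatial.transform import Rotation as R
def K(cam):
    c=bot.calibration(cam); return c['mtx'],c['k1'],c.get('extrinsics')
def project(cam,P,T=None):
    M,k,E=K(cam); E=E if T is None else T
    P=np.atleast_2d(P); q=P@E[:3,:3].T+E[:3,3]; s=q[:,:2]/q[:,2:]
    s=s*(1+k*(s**2).sum(1,keepdims=True)); return s@M[:2,:2].T+M[:2,2]
def ground(cam,uv,z,T=None):
    M,k,E=K(cam); E=E if T is None else T
    d=(np.array(uv,float)-M[:2,2])/M[0,0]; s=d.copy()
    for _ in range(20): s=d/(1+k*(s@s))
    r=E[:3,:3].T@np.r_[s,1]; o=-E[:3,:3].T@E[:3,3]
    return o+r*(z-o[2])/r[2]
E
cat > meas.py <<'E'
from h import *
def blob(im,near,red=False,r=25):
    hsv=cv2.cvtColor(im,cv2.COLOR_BGR2HSV)
    m=((hsv[...,0]>12)&(hsv[...,0]<38)&(hsv[...,1]>110)).astype(np.uint8)
    n,l,st,c=cv2.connectedComponentsWithStats(m)
    b=[i for i in range(1,n) if np.hypot(*(c[i]-near))<r and st[i,4]>15]
    i=max(b,key=lambda i:st[i,4]); return l==i,c[i],st[i]
t=cv2.imread('pics/top0.png'); s=cv2.imread('pics/scene0.png')
for n,pt,ps,zt,zs in [('knob',(318,148),(187,200),.030,.026),('ferrule',(310,211),(223,166),.040,.020),('bar',(384,206),(173,147),.018,.011)]:
    m,c,st=blob(t,pt); 
    if n=='ferrule':
        (c,_)=cv2.minEnclosingCircle(np.argwhere(m)[:,::-1].astype(np.float32))
    print(n,'top',c,st,ground('top',c,zt).round(4))
    if n=='bar':
        print(cv2.minAreaRect(np.argwhere(m)[:,::-1].astype(np.float32)))
        a=np.array(cv2.boxPoints(cv2.minAreaRect(np.argwhere(m)[:,::-1].astype(np.float32)))); print(np.array([ground('top',p,.018)[:2] for p in a]).round(4))
    m,c,st=blob(s,ps); print(n,'scene',c,st,ground('scene',c,zs).round(4))
# box fit
obs=[((-.065,.09,.063),None)]
pts=[];uv=[]
def add(p,x,y): pts.append(p); uv.append((140+x/4-.375,90+y/4-.375))
import math
ca,sa=-math.cos(2.25),math.sin(2.25)
add((-.065,.09,.063),186,563); add((-.065,-.09,.063),463,477)
add((-.1,-.1,.008),497,522)
f=lambda u,n,y:(.067+u*ca+n*sa,y,.068+u*sa-n*ca)
# front face normal toward robot/up: (-sin, cos part)
g=lambda u,n,y:(.067+u*ca-n*sa,y,.068+u*sa+n*ca)
add(g(.135,.005,.09),28,187); add(g(.135,.005,-.09),345,85)
add(g(.165,.006,.02),133,98); add(g(.165,.006,-.02),205,76)
pts=np.array(pts);uv=np.array(uv)
def W(p,P): c,s_=np.cos(p[2]),np.sin(p[2]); return np.c_[p[0]+c*P[:,0]-s_*P[:,1],p[1]+s_*P[:,0]+c*P[:,1],P[:,2]]
r=least_squares(lambda p:(project('top',W(p,pts))-uv).ravel(),[.45,.15,.2],loss='soft_l1')
print('box',r.x.round(4),np.degrees(r.x[2])); print((project('top',W(r.x,pts))-uv).round(1).tolist())
ex=np.array([g(.165,.006,.02),g(.165,.006,-.02),(-.065,.09,.063),(-.065,-.09,.063),g(0.135,.005,.09),g(.135,.005,-.09)])
print('scene proj',project('scene',W(r.x,ex)).round(1).tolist())
print('carton',ground('top',(108,143),.05),'roll',ground('top',(388,134),.04),'scanner',ground('top',(348,104),.04),'clamp',ground('top',(345,182),.026),'red',ground('top',(289,234),.04))
E
python3 meas.py
```

```text
knob top [317.90140845 147.38028169] [312 141  13  14 142] [ 0.629  -0.1287  0.03  ]
knob scene [187.12878788 200.58333333] [182 194  11  15 132] [ 0.6297 -0.1278  0.026 ]
ferrule top (310.5625, 211.0) [305 206  12  11  64] [ 0.4718 -0.1068  0.04  ]
ferrule scene [223.33043478 165.96521739] [219 159  10  15 115] [ 0.4682 -0.111   0.02  ]
bar top [383.715 205.84 ] [377 194  15  25 200] [ 0.4834 -0.2922  0.018 ]
((383.16748046875, 205.94708251953125), (23.488245010375977, 9.485637664794922), 72.47443389892578)
[[ 0.5076 -0.2712]
 [ 0.5146 -0.2941]
 [ 0.4587 -0.3105]
 [ 0.4518 -0.2877]]
bar scene [172.87313433 146.51492537] [167 138  13  18 134] [ 0.4822 -0.295   0.011 ]
box [0.5162 0.1293 0.2885] 16.53220412237069
[[-2.0, -0.5], [1.1, -0.9], [0.4, 0.3], [-0.7, -0.5], [1.1, -0.2], [-0.5, 1.0], [0.1, 0.8]]
scene proj [[282.2, 235.4], [265.0, 231.3], [321.7, 192.9], [259.6, 179.3], [313.0, 240.4], [237.9, 222.8]]
carton [0.6426893  0.39176565 0.05      ] roll [ 0.65936474 -0.30013551  0.04      ] scanner [ 0.73495737 -0.20347721  0.04      ] clamp [ 0.54283861 -0.19487049  0.026     ] red [ 0.41640567 -0.05394655  0.04      ]
```

```bash
cat >> h.py <<'E'
def quat(xa,ya):
    xa=np.array(xa,float);ya=np.array(ya,float);xa/=np.linalg.norm(xa);ya/=np.linalg.norm(ya)
    q=R.from_matrix(np.c_[xa,ya,np.cross(xa,ya)]).as_quat(); return [q[3],q[0],q[1],q[2]]
def down(phi): return quat([np.cos(phi),np.sin(phi),0],[0,0,-1])
BOX=np.array([0.5162,0.1293]); YAW=0.2885
def w(x,y,z,box=None,yaw=None):
    b=BOX if box is None else box; a=YAW if yaw is None else yaw
    return np.array([b[0]+np.cos(a)*x-np.sin(a)*y,b[1]+np.sin(a)*x+np.cos(a)*y,z])
def flappose(th,u,mode,box=None,yaw=None,lean=0.):
    """TCP pose with grasp pt at distance u from hinge; lean: tool rotated vs flap plane"""
    a=YAW if yaw is None else yaw
    g=w(.067-np.cos(th)*u,0,.068+np.sin(th)*u,box,yaw)
    t=th-lean
    ex=np.array([np.cos(a),np.sin(a),0]);ey=np.array([-np.sin(a),np.cos(a),0]);ez=np.array([0,0,1.])
    ya=ex*np.cos(t)-ez*np.sin(t)
    n=ex*np.sin(t)+ez*np.cos(t)
    xa={'t+':n,'t-':-n,'w+':ey,'w-':-ey}[mode]
    return g+ya*bot.grip_depth,quat(xa,ya)
E
python3 - <<'E'
from h import *
def s(p,q):
    j=bot.solve_ik(p,q); return None if j is None else np.round(j,2).tolist()
d=np.pi/2
for nm,p in [('knob',(.629,-.128,.01)),('ferr',(.47,-.109,.01)),('box',w(0,-.05,.03)),('bar',(.483,-.2935,.005)),('boxbar',w(0,.045,.03))]:
    for k in range(4): print(nm,k,s(p,down(YAW+k*d)))
for m in ['t+','t-','w+','w-']:
    for l in ([0] if m[0]=='t' else [0,.68]):
        for th in [2.25,1.9,1.571]:
            p,q=flappose(th,.158,m,lean=l); print(m,l,th,p.round(3),s(p,q))
E
```

```text
knob 0 [-0.32, 0.7, -0.18, 0.69, 0.0, 0.97]
knob 1 [-0.32, 0.7, -0.18, 0.69, 0.0, -0.6]
knob 2 [-0.32, 0.7, -0.18, 0.69, 0.0, -2.17]
knob 3 [-0.32, 0.7, -0.18, 0.69, 0.0, 2.54]
ferr 0 [-0.38, 0.48, -0.63, 0.46, 0.0, 0.9]
ferr 1 [-0.38, 0.48, -0.63, 0.46, 0.0, -0.67]
ferr 2 [-0.38, 0.48, -0.63, 0.46, 0.0, -2.24]
ferr 3 [-0.38, 0.48, -0.63, 0.46, 0.0, 2.47]
box 0 [0.01, 0.52, -0.47, 0.57, 0.0, 1.3]
box 1 [0.01, 0.52, -0.47, 0.57, 0.0, -0.27]
box 2 [0.01, 0.52, -0.47, 0.57, 0.0, -1.84]
box 3 [0.01, 0.52, -0.47, 0.57, 0.0, 2.87]
bar 0 [-0.68, 0.6, -0.41, 0.56, 0.0, 0.61]
bar 1 [-0.68, 0.6, -0.41, 0.56, 0.0, -0.97]
bar 2 [-0.68, 0.6, -0.41, 0.56, 0.0, -2.54]
bar 3 [-0.68, 0.6, -0.41, 0.56, 0.0, 2.18]
boxbar 0 [0.19, 0.52, -0.49, 0.57, 0.0, 1.47]
boxbar 1 [0.19, 0.52, -0.49, 0.57, 0.0, -0.1]
boxbar 2 [0.19, 0.52, -0.49, 0.57, 0.0, -1.67]
boxbar 3 [0.19, 0.52, -0.49, 0.57, 0.0, 3.04]
t+ 0 2.25 [0.664 0.173 0.176] None
t+ 0 1.9 [0.624 0.161 0.2  ] [0.16, 0.82, 0.51, 1.59, -0.04, 1.45]
t+ 0 1.571 [0.58  0.148 0.207] [0.13, 0.43, -0.1, 1.04, -0.0, 1.41]
t- 0 2.25 [0.664 0.173 0.176] None
t- 0 
[... 197 characters left out ...]
0.16, 0.82, 0.51, 1.59, -0.04, -0.12]
w+ 0 1.571 [0.58  0.148 0.207] [0.13, 0.43, -0.1, 1.04, -0.0, -0.16]
w+ 0.68 2.25 [0.676 0.177 0.172] [0.15, 0.64, 0.17, 1.09, 0.0, -0.14]
w+ 0.68 1.9 [0.636 0.165 0.2  ] [0.11, 0.3, -0.38, 0.54, 0.06, -0.16]
w+ 0.68 1.571 [0.592 0.152 0.211] [0.06, 0.09, -0.83, -0.02, 0.14, -0.18]
w- 0 2.25 [0.664 0.173 0.176] None
w- 0 1.9 [0.624 0.161 0.2  ] [0.16, 0.82, 0.51, 1.59, -0.04, 3.02]
w- 0 1.571 [0.58  0.148 0.207] [0.13, 0.43, -0.1, 1.04, -0.0, 2.98]
w- 0.68 2.25 [0.676 0.177 0.172] [0.15, 0.64, 0.17, 1.09, 0.0, 3.0]
w- 0.68 1.9 [0.636 0.165 0.2  ] [0.11, 0.3, -0.38, 0.54, 0.06, 2.98]
w- 0.68 1.571 [0.592 0.152 0.211] [0.06, 0.09, -0.83, -0.02, 0.14, 2.96]
```

```bash
cat >> h.py <<'E'
def wristT():
    p=np.array(bot.read_position()); q=bot.read_tool_rot(); H=bot.calibration('wrist')['hand_eye']
    T=np.eye(4);T[:3,:3]=R.from_quat([q[1],q[2],q[3],q[0]]).as_matrix();T[:3,3]=p
    return np.linalg.inv(T@H)
E
python3 - <<'E'
from h import *
bot.move_pose([.629,-.128,.16],down(YAW))
T=wristT(); np.save('T1.npy',T); im=save('wrist','wk')
print(project('wrist',[[.629,-.128,.026],[.47,-.109,.04]],T))
bot.set_gripper(.7)
print(bot.read_gripper_width(),bot.read_clock(),bot.read_position())
E
```

```text
[[252.34050312 182.60968519]
 [ 75.8872974  113.68456485]]
0.702053895153383 3.8083 [ 0.62893041 -0.12821605  0.16000871]
```

View pics/wk.png

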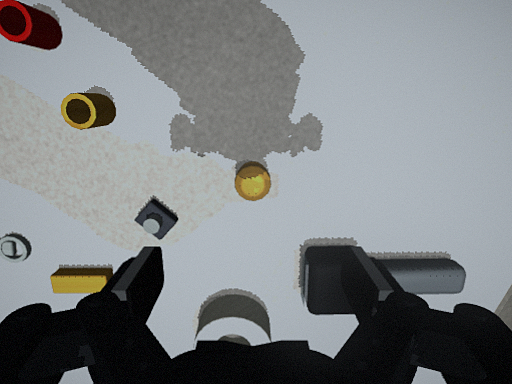

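Run:
```python
from h import *
T=np.load('T1.npy'); print(ground('wrist',(79,111),.04,T).round(4))
bot.move_linear([.629,-.128,.005],speed=.12)
bot.set_gripper(0,grasp_force=40)
print(bot.read_gripper_width(),bot.read_ft_force())
bot.move_linear([.629,-.128,.16],speed=.25)
p=w(-.005,-.058,.16)
bot.move_pose(p,down(YAW))
T=wristT(); np.save('T2.npy',T); save('wrist','wb')
print(bot.read_gripper_width(),bot.read_ft_force(),bot.read_clock())
for z in (0.0,.063): print(project('wrist',[w(-.065,.09,.063),w(-.065,-.09,.063),w(-.1,-.1,.008),w(-.1,.1,.008),w(.1,-.1,.008),w(.065,-.09,.063)],T).round(1).tolist())
```

```text
[ 0.4722 -0.1061  0.04  ]
0.3787817770941242 [-1.23780088  0.19340225  5.66822203]
0.37667200692822156 [ 1.04052976 -1.08544095  0.35793003] 7.325
[[162.0, -13.7], [180.6, 230.4], [159.4, 217.5], [137.8, -4.3], [352.7, 217.5], [333.0, 230.4]]
[[162.0, -13.7], [180.6, 230.4], [159.4, 217.5], [137.8, -4.3], [352.7, 217.5], [333.0, 230.4]]
```

View pics/wb.png

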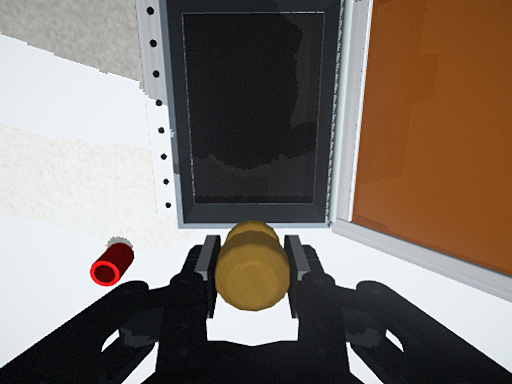

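```bash
cat >> h.py <<'E'
def place(p,zc,opening,q=None):
    """lower to zc+.006 then feel"""
    bot.move_linear([p[0],p[1],zc+.006],speed=.12)
    hit=bot.move_linear([p[0],p[1],zc-.004],speed=.02,until_force=4)
    print('hit',hit,bot.read_position().round(4),bot.read_ft_force().round(1))
    w0=bot.read_gripper_width()
    bot.set_gripper(opening)
    z=bot.read_position()
    bot.move_linear([p[0],p[1],.15],speed=.2)
E
python3 - <<'E'
from h import *
p=w(-.005,-.058,.16); place(p,.018,.62)
T=wristT(); np.save('T3.npy',T); save('wrist','wb2'); print(bot.read_clock())
bx=[w(-.065,.09,.063),w(-.065,-.09,.063),w(.065,-.09,.063),w(-.1,-.1,.008)]
print(project('wrist',bx,T).round(1).tolist())
f=(.4715,-.107)
bot.move_pose([*f,.14],down(YAW))
T=wristT(); np.save('T4.npy',T); save('wrist','wf')
print(project('wrist',[[*f,.04]],T),bot.read_clock())
E
```

```text
hit True [0.5285 0.0723 0.0188] [-1.2  0.3  5.4]
10.175
[[160.2, -17.1], [179.7, 237.1], [338.2, 237.3], [158.1, 222.6]]
[[251.5337667  195.48225644]] 11.0
```

View pics/wb2.png

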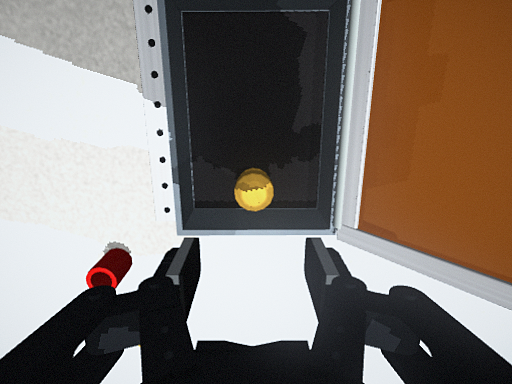

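View pics/wf.png

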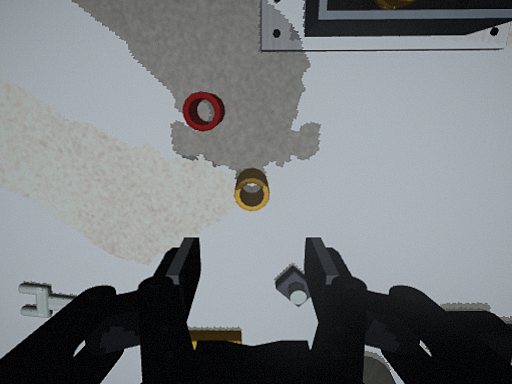

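Run:
```python
from h import *
f=(.4715,-.1065)
bot.move_linear([*f,.006],speed=.14)
bot.set_gripper(0,grasp_force=40)
print(bot.read_gripper_width())
bot.move_linear([*f,.15],speed=.25)
p=w(-.006,-.015,.15)
bot.move_pose(p,down(YAW))
print(bot.read_gripper_width(),bot.read_clock())
place(p,.019,.60)
save('wrist','wb3')
b=(.483,-.293); q=down(np.radians(16.4)+np.pi/2)
bot.move_pose([*b,.14],q)
T=wristT(); np.save('T5.npy',T); save('wrist','wbar')
print(project('wrist',[[*b,.018]],T),bot.read_clock())
```

```text
0.34012727923081504
0.3414455808277916 14.0667
hit True [0.5153 0.1133 0.0199] [-0.7  0.3  6.3]
[[250.07825976 185.74603452]] 18.8833
```

View pics/wb3.png

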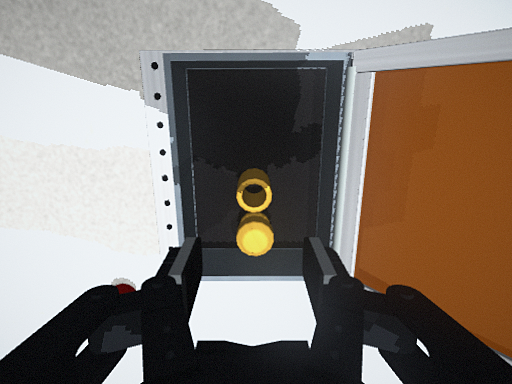

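View pics/wbar.png

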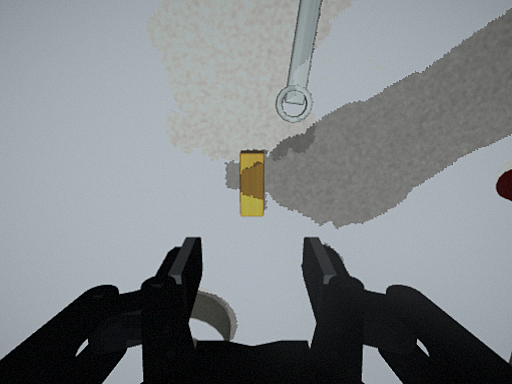

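```bash
python3 - <<'E'
from h import *
b=np.array([.483,-.2935]); q=down(np.radians(16.4)+np.pi/2)
bot.move_linear([*b,.004],speed=.14)
bot.set_gripper(0,grasp_force=50)
print(bot.read_gripper_width(),bot.read_ft_force().round(1))
bot.move_linear([*b,.15],speed=.25)
p=w(-.005,.047,.15)
bot.move_pose(p,down(YAW+np.pi/2))
print(bot.read_gripper_width(),bot.read_clock())
place(p,.017,.40)
bot.move_linear([p[0],p[1],.2],speed=.2)
save('wrist','wb4'); save('top','top1'); print(bot.read_clock())
E
python3 - <<'E'
import cv2
im=cv2.imread('pics/top1.png')
cv2.imwrite('pics/top1z.png',cv2.resize(im[80:280,80:320],None,fx=3,fy=3,interpolation=2))
E
```

```text
0.23740061461867268 [-1.4  0.1  6.4]
0.24016721899407426 22.825
hit True [0.4986 0.1731 0.018 ] [-0.3 -0.2  4.1]
26.0
```

View pics/wb4.png

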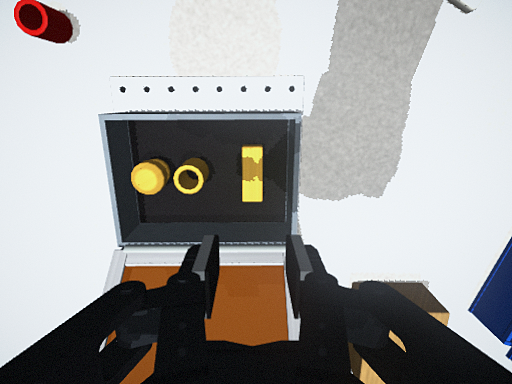

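View pics/top1z.png

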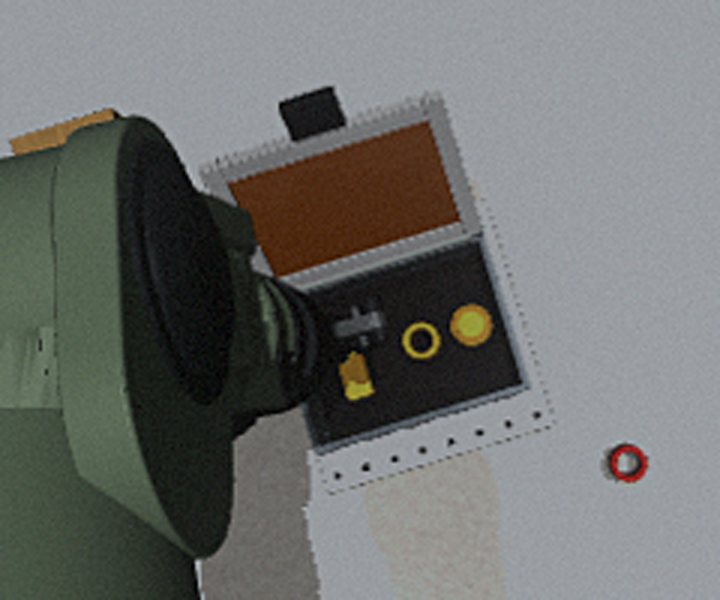

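Run:
```python
from h import *
T=wristT(); np.save('T6.npy',T)
bot.set_gripper(.85)
p,q=flappose(2.25,.156,'w+',lean=.679)
bot.move_linear([*w(-.005,.047,0)[:2],.3],speed=.25)
bot.move_pose([p[0],p[1],.29],q)
T7=wristT(); np.save('T7.npy',T7); save('wrist','wt'); print(bot.read_clock(),p)
ca,sa=-np.cos(2.25),np.sin(2.25)
g=lambda u,n,y:w(.067+u*ca-n*sa,y,.068+u*sa+n*ca)
P=[g(.165,.006,.02),g(.165,.006,-.02),g(.135,.005,.09),g(.135,.005,-.09),g(.165,-.006,.02),g(.165,-.006,-.02)]
print(project('wrist',P,T7).round(1).tolist())
print(project('wrist',[w(-.065,-.09,.063),w(-.065,.09,.063)],T).round(1).tolist())
```

```text
27.8 [0.67437247 0.17624242 0.17067942]
[[275.2, 200.3], [225.0, 200.4], [355.3, 171.5], [144.9, 171.6], [274.2, 208.2], [226.1, 208.2]]
[[95.7, 118.4], [298.9, 118.5]]
```

View pics/wt.png

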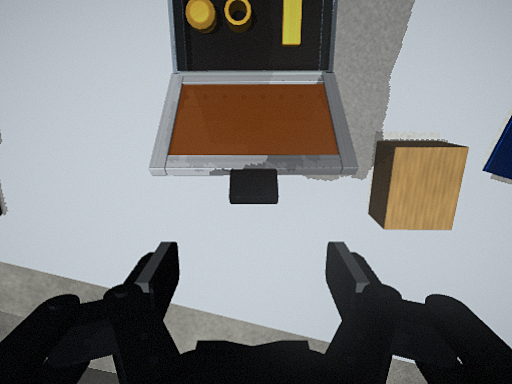

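Run:
```python
import cv2
im=cv2.imread('pics/wt.png'); cv2.imwrite('pics/wtz.png',cv2.resize(im[140:215,140:370],None,fx=3.4,fy=6,interpolation=2)) 
im=cv2.imread('pics/wb4.png'); cv2.imwrite('pics/wb4z.png',cv2.resize(im[70:270,90:310],None,fx=3,fy=3,interpolation=2))
im=cv2.imread('pics/wb3.png'); cv2.imwrite('pics/wb3z.png',cv2.resize(im[40:290,130:380],None,fx=2.4,fy=2.4,interpolation=2))
```

```text
(no output)
```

View pics/wtz.png

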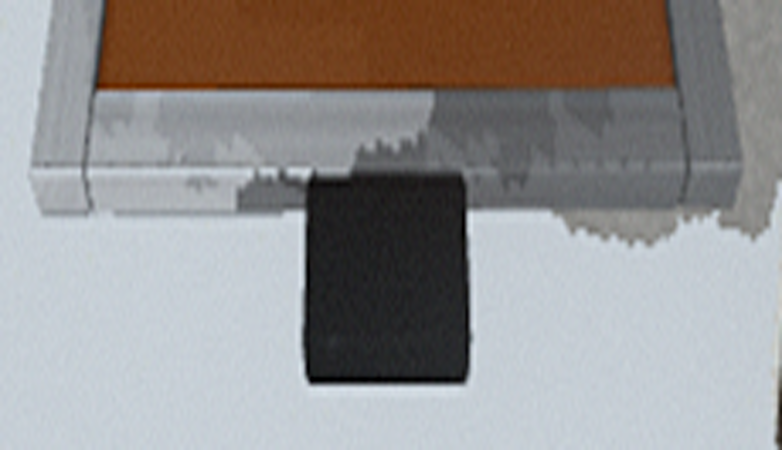

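View pics/wb4z.png

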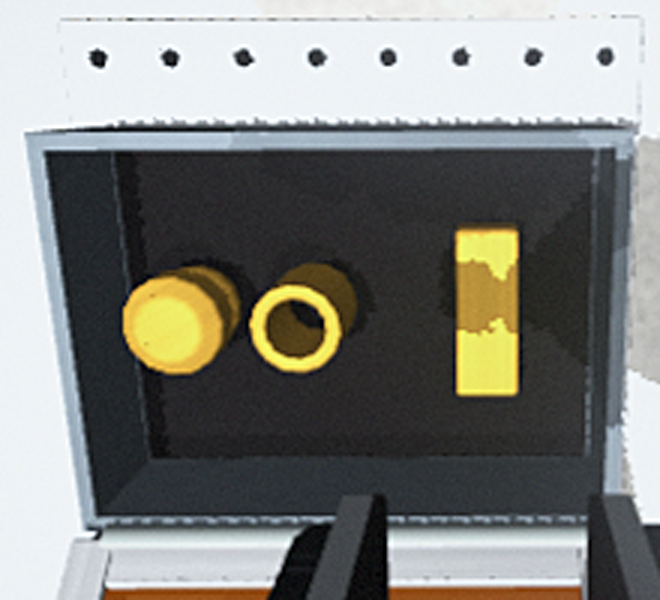

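View pics/wb3z.png

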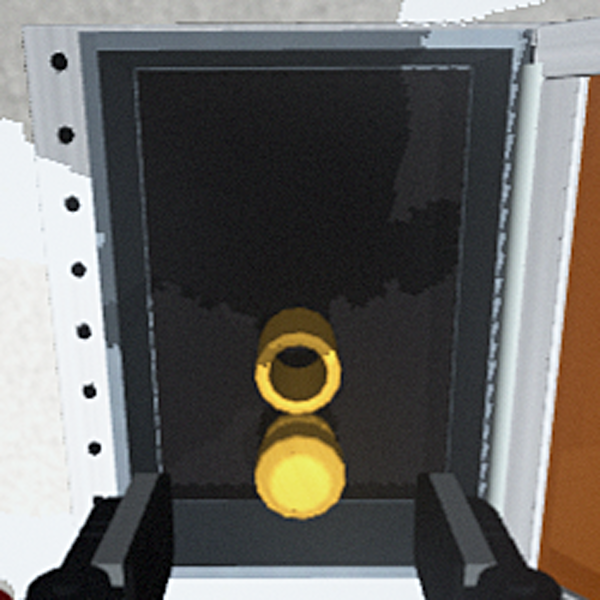

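```bash
python3 - <<'E'
s=open('h.py').read()
s=s.replace("BOX=np.array([0.5162,0.1293])","BOX=np.array([0.5162,0.1293])+np.array([[np.cos(.2885),-np.sin(.2885)],[np.sin(.2885),np.cos(.2885)]])@[-.0027,.002]")
open('h.py','w').write(s)
E
python3 - <<'E'
from h import *
p,q=flappose(2.25,.156,'w+',lean=.679); print(BOX,p)
bot.move_linear([p[0],p[1],.25],speed=.2)
f0=bot.read_ft_force()
h=bot.move_linear(p,speed=.08,until_force=6); print(h,bot.read_position().round(4),p.round(4))
print(bot.read_ft_force()-f0)
save('wrist','wt2'); print(bot.read_clock())
E
```

```text
[0.51304256 0.13044915] [0.67121503 0.17739157 0.17067942]
False [0.6717 0.1775 0.1714] [0.6712 0.1774 0.1707]
[-0.81382333  1.61092366  1.18111633]
29.3417
```

View pics/wt2.png

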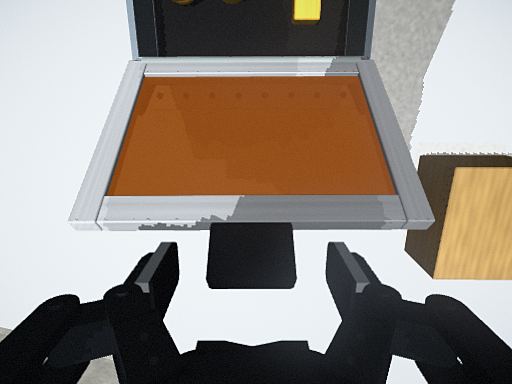

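Run:
```python
from h import *
bot.set_gripper(.54); print(bot.read_gripper_width(),bot.read_ft_force().round(1))
bot.set_gripper(0,grasp_force=25); print(bot.read_gripper_width(),bot.read_ft_force().round(1),bot.read_moment().round(2))
save('wrist','wt3'); print(bot.read_clock())
```

```text
0.5347402399982778 [-0.   0.1 -0.1]
0.4657143398499413 [ 0.2 -2.   1.6] [-0.53 -0.02  0.06]
29.9833
```

View pics/wt3.png

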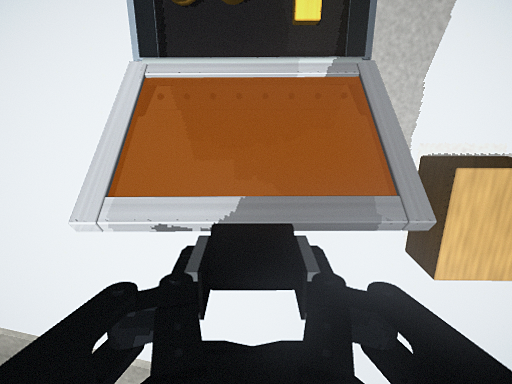

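Run:
```python
from h import *
bot.set_gripper(0,grasp_force=40)
ths=np.linspace(2.25,1.75,11)[1:]
for i,th in enumerate(ths):
    p,q=flappose(th,.156,'w+',lean=.679)
    bot.move_linear(p,speed=.04,rotation=q)
    f=bot.read_ft_force()
    if i%3==0 or np.linalg.norm(f)>15: print(round(th,3),f.round(1),round(bot.read_gripper_width(),3),(bot.read_position()-p).round(4))
    if np.linalg.norm(f)>30: break
print(bot.read_clock(),bot.read_moment().round(2)); save('wrist','wu'); save('scene','su')
```

```text
2.2 [ 2.9 -4.2  0.1] 0.462 [ 0.0003 -0.0005  0.0003]
2.05 [ 2.2 -4.8  0.6] 0.464 [ 0.0005 -0.0005  0.0003]
1.9 [ 2.2 -5.8  1.5] 0.461 [ 0.0005 -0.0006  0.0003]
1.75 [ 0.6 -5.5  1.6] 0.46 [ 0.0006 -0.0006  0.0004]
33.45 [-0.98  0.14 -0.45]
```

View pics/wu.png

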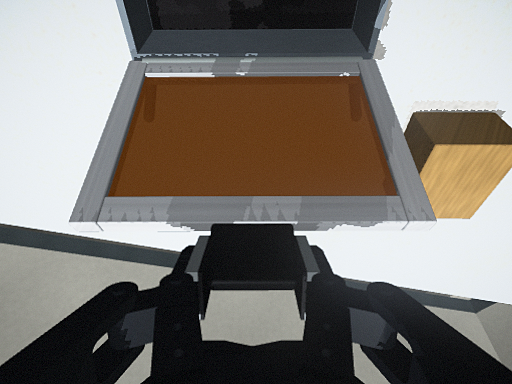

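View pics/su.png

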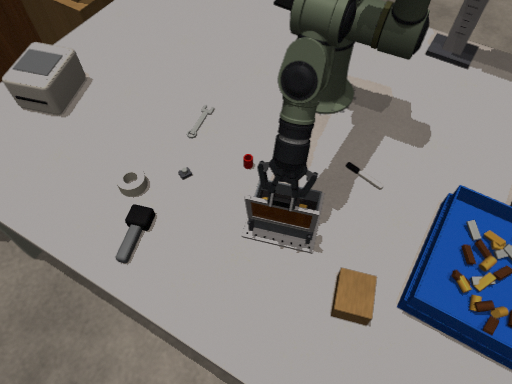

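Run:
```python
from h import *
for th in [1.70,1.65,1.61,1.585,1.571]:
    p,q=flappose(th,.156,'w+',lean=.679)
    bot.move_linear(p,speed=.025,rotation=q)
    f=bot.read_ft_force(); print(th,f.round(1))
bot.wait(.3)
print(bot.read_clock(),bot.read_moment().round(2),bot.read_gripper_width(),(bot.read_position()-p).round(4),bot.read_tool_rot(),q)
T=wristT(); np.save('T8.npy',T)
save('wrist','wv'); save('scene','sv'); save('top','tv')
for n in [-.005,.005]:
  for th in (1.521,1.571,1.621):
    g=lambda u,n,y:w(.067-u*np.cos(th)-n*np.sin(th),y,.068+u*np.sin(th)-n*np.cos(th)*-1)
    P=[g(.135,n,.09),g(.135,n,-.09),g(0,n,.09),g(0,n,-.09)]
    print(th,n,'scene',project('scene',P).round(1).tolist(),'top',project('top',P).round(1).tolist())
import cv2
im=cv2.imread('pics/sv.png'); cv2.imwrite('pics/svz.png',cv2.resize(im[150:270,220:350],None,fx=5,fy=5,interpolation=2))
im=cv2.imread('pics/tv.png'); cv2.imwrite('pics/tvz.png',cv2.resize(im[80:260,120:320],None,fx=3.3,fy=3.3,interpolation=2))
```

```text
1.7 [ 0.6 -6.4  1.5]
1.65 [ 0.6 -6.9  3.4]
1.61 [ 0.6 -6.   4. ]
1.585 [ 0.8 -6.8  3.4]
1.571 [ 0.9 -7.2  2.9]
35.6333 [-0.91  0.34 -0.64] 0.46087373676276344 [ 0.0012 -0.0005  0.0006] [-0.2579814   0.54024683  0.72256561 -0.34565577] [np.float64(-0.2580034759135145), np.float64(0.5396081331386247), np.float64(0.7230154737598642), np.float64(-0.34569624494777473)]
1.521 -0.005 scene [[321.7, 204.2], [248.1, 187.9], [314.1, 233.3], [247.9, 218.0]] top [[152.4, 173.1], [237.0, 147.1], [167.3, 176.3], [239.2, 154.2]]
1.571 -0.005 scene [[321.2, 206.4], [247.4, 190.0], [314.1, 233.3], [247.9, 217.9]] top [[151.4, 169.9], [236.0, 143.9], [167.3, 176.3], [239.2, 154.2]]
1.621 -0.005 scene [[320.8, 208.8], [246.6, 192.2], [314.1, 233.3], [247.9, 217.9]] top [[150.5, 166.8], [235.1, 140.7], [167.3, 176.3], [239.2, 154.2]]
1.521 0.005 scene [[322.5, 200.6], [249.2, 184.5], [314.8, 230.0], [248.9, 214.8]] top [[153.7, 177.8], [238.4, 151.8], [168.4, 180.2], [240.4, 158.2]]
1.571 0.005 scene [[322.0, 202.9], [248.5, 186.7], [314.8, 230.0], [248.9, 214.8]] top [[152.8, 174.6], [237.4, 148.6], [168.4, 180.3], [240.4, 158.2]]
1.621 0.005 scene [[321.5, 205.4], [247.7, 189.0], [314.8, 230.1], [248.9, 214.9]] top [[151.9, 171.5], [236.5, 145.5], [168.5, 180.3], [240.4, 158.2]]
```

View pics/wv.png

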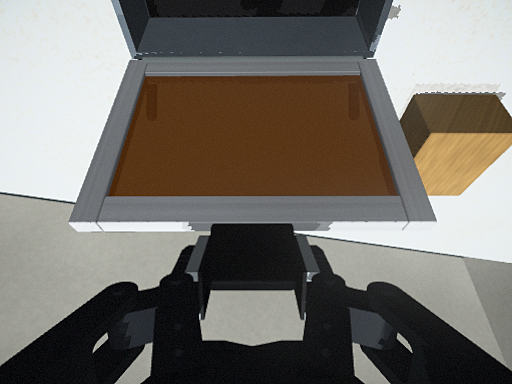

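View pics/svz.png

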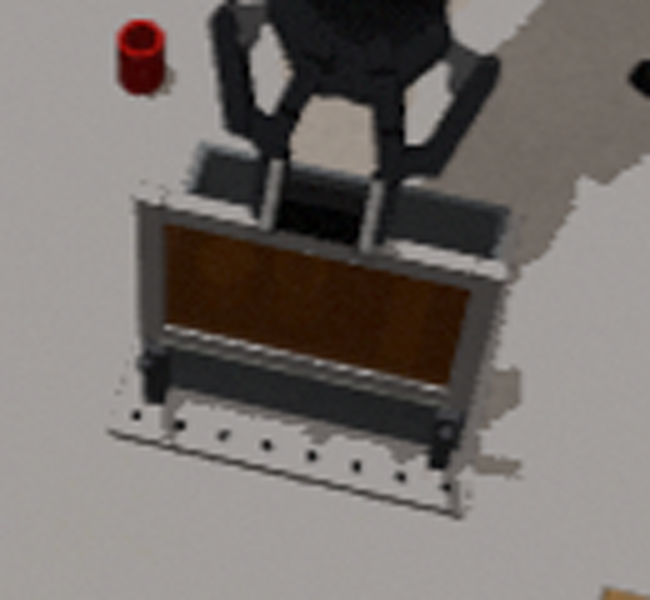

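View pics/tvz.png

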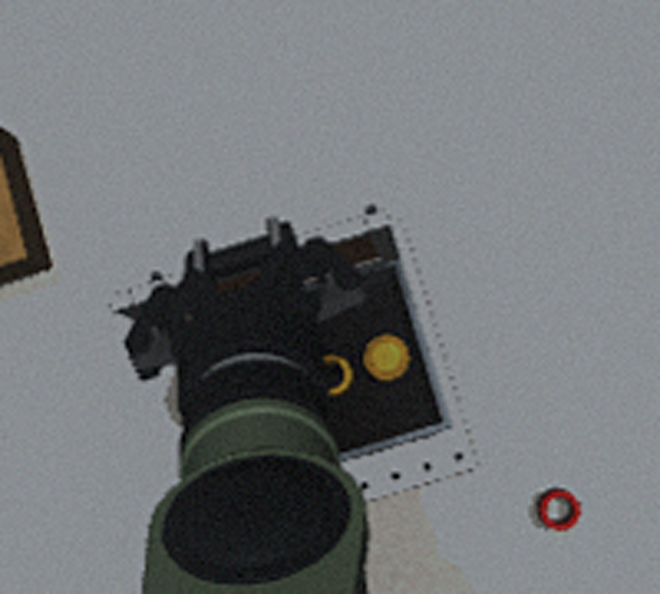

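Run:
```python
from h import *
bot.wait(.5)
q=bot.read_tool_rot(); m=R.from_quat([q[1],q[2],q[3],q[0]]).as_matrix(); ya=m[:,1]
ex=np.array([np.cos(YAW),np.sin(YAW),0]); t=np.arctan2(-ya[2],ya@ex); print('flap by tool rot',t+.679)
p=np.array(bot.read_position()); g=p-ya*bot.grip_depth; h=w(.067,0,.068); d=g-h
print('by position',np.arctan2(d[2],-(d@ex)),np.linalg.norm(d), bot.read_ft_force().round(1),bot.read_joint_vel().round(4),bot.read_clock())
a=cv2.imread('pics/wt3.png',0);b=cv2.imread('pics/wv.png',0)
print([int(np.argmax(np.abs(np.diff(i[205:222,c].astype(int))))) for i in(a,b) for c in(110,150,350,380)])
for y in range(216,238): print(y,a[y,130],b[y,130],a[y,340],b[y,340])
```

```text
flap by tool rot 1.5709234929390634
by position 1.577230937951933 0.15654498416175647 [ 0.6 -6.   3.3] [-0.     -0.0016  0.0005 -0.001  -0.0009  0.0011] 36.2833
[0, 14, 15, 15, 15, 15, 15, 15]
216 199 119 129 114
217 200 120 132 121
218 199 119 130 120
219 196 115 131 118
220 193 107 131 107
221 197 141 136 161
222 238 221 135 221
223 235 240 114 238
224 200 238 111 235
225 191 239 112 235
226 198 239 116 234
227 197 240 111 232
228 196 241 108 235
229 195 243 103 232
230 190 252 124 236
231 217 186 240 241
232 241 151 246 241
233 244 175 240 239
234 241 180 240 239
235 241 174 241 240
236 242 176 241 240
237 242 169 241 245
```

Run:
```python
from h import *
print(bot.close_job(), bot.read_clock())
```

```text
the job is handed in; nothing more can be done
the job is handed in; nothing more can be done
```

The job is handed in, at about 36 s on the clock. I lowered the knob, then the ferrule, then the bar into the marking box, feeling for floor contact before each release. I then gripped the flap by its tab, swung it up and finished still holding it upright.

**Blanks:** after the bar was placed, the wrist picture showed all three inside the box, with the knob and ferrule standing and the bar flat. The red look-alike was not touched. In the scene picture taken during the swing, the other things look to be where they started; I checked this by eye and did not measure it.

**Flap:**
- **Angle:** it reads 1.571 rad from tool rotation, with no slip seen in the grip. It reads 1.577 rad from tool position, and the scene camera agrees to within about 0.02 rad.
- **Grip and stillness:** the last joint speeds were near zero. The tool force held at about 7 N, mostly sideways along the hinge.

**Disagreements:** the top and wrist cameras put the box 2–3 mm apart. I used a position corrected mainly by the wrist pictures. At the final hold the tool was about 1 mm off its commanded position, and I left it there.

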